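# Load a gravity-feed fitting dispenser in order

## Robot

A 6-joint arm with a two-finger parallel gripper is mounted at the origin on the work surface. World frame = base frame: x ahead of the robot, y to its left, z up, the work surface at z = 0. Lengths are in mm, angles in rad, forces in N, time in s.
With the tool pointing down it reaches from about 200 to 875 mm from the base axis. Payload 3.4 kg.
Tool frame: the origin (TCP) lies on the centre line of the jaws, within the pads' length; the fingertips stand 19 mm ahead of it and the grasp point (between the pads) is the TCP (tip_reach is the distance from the TCP to the fingertips, in mm); z points along the fingers, y is the direction in which the jaws open and shut (so a half turn about z gives the same grasp; the last joint's range is limited). The gripper opens to 94 mm and grips with 3 to 60 N. Pads are 16 mm wide; open, the fingers measure 119 mm over their backs; the gripper's body (75 mm by 177 mm) begins 78 mm behind the grasp point.
Start: joints at [1.124, 0.276, 1.505, -0, 1.361, -0.121], TCP at [184.056, 544.781, 224.493] pointing down, gripper open.
Joint ranges: [-2.89, 2.89], [-0.75, 2.08], [0.22, 2.7], [-1.18, 4.32], [0.11, 2.71], [-2.7, 2.7]. Speed limits (rad/s): [2.57, 2.57, 3.14, 3.14, 3.14, 3.14].

## Interface

Orientations are given as a unit quaternion [w, x, y, z].
In Python, from plant import get_state, snapshot, sign_off, tip_reach gives the robot as it stands.
- The arm moves only by the tool drive_tool, never from a script. Its argument "series" is text: rows parted by semicolons, each of 7 numbers parted by spaces: the shift along the world's x, y, z in mm, then the turn, a rotation vector about the world's x, y, z in rad, then the opening, from -1 (shut) to 1 (fully open), so that 0 is half open. A call has exactly 10 rows; each row shifts and turns the commanded pose from where the row before left it; what a row does not reach is not made up. A row lasts 1/10 s, in which the tool goes at most 50 mm and 8.59 degrees, less where a joint would pass 70% of its speed; a pose out of reach is approached as far as the arm can. A call with a gripper value outside its range is refused whole. The fingers move at their own pace and stop on an object; "squeeze" is the grip in N (left out, the last holds). Time passes only in rows, so rows that do not move let the fingers close, or fill a call up. It gives the time, the measured TCP pose, the force and the opening at its end, in the units of the state.
- get_state(): the state, without advancing time (a new reading comes with each control period).
- snapshot(name): name is "scene" or "top"; returns a dict with "img" (480x640x3 uint8, red, green, blue), "range_z" (480x640 float32, mm along the optical axis (not along the pixel's ray), 0 where there is no reading), "fx", "fy", "cx", "cy" (pixels), "world_from_camera" (4x4, takes a point from camera to world coordinates). Camera axes: x right, y down, z forward; pixel columns grow to the right and rows downward; lengths in mm; the calibration is good to about 2 mm. A picture is of the moment at which its call begins.
- sign_off(): hands the job in, once; it reports no verdict.
The state is a dict: "t": time; "joint_positions": joint angles; "qvel": joint speeds; "joint_torque": joint torques, N m; "position": TCP position; "eef_rot": TCP orientation; "ft_force": force on the tool from outside, world axes, zero at the start; "ft_torque": the same for the moment, N m; "finger_gap": finger opening in mm.
Only numpy, scipy, OpenCV 4.12 (cv2) and the standard library are available. Lean on these libraries where they do the work, as an engineer would, in place of code of your own. Each camera call takes 0.05 s, during which the arm holds its last target.

## Task

Load the sloping steel dispenser chute from its open upper end so that the large pipe coupling will be dispensed first and the small coupling next: the large one must have rolled down against the gate at the low end, and the small one must lie right behind it. Both are short couplings from the beige tray; leave the long pipe piece where it lies in the tray.

Things in the scene. Friction and masses are not known exactly. Their poses are not given: they have to be found in the camera images.
- chute: Fixed open-topped steel chute, base 310 x 150 mm. Origin: centre of base underside on the table, z up. It runs along its x, 104 mm wide inside, walls 4 mm thick, 36 mm above the floor. The floor falls 12 degrees towards -x: 20 mm high at x -150 mm (closed gate, low end), 85 mm at x +153 mm (end wall). Wires 66 mm above the floor roof the lower part, from the gate to x -50 mm.
- chute_load (a point): Good loading spot on the floor of the chute's open upper part, mid-width, at x +50 mm of the chute, 63 mm above the table; axes as the chute. A coupling laid across (axis along y) and let go here rolls down by itself. The floor under the uphill finger is 8 to 15 mm higher, so let go with the coupling's underside some 12 mm above this point.
- large_coupling: Short black plastic pipe coupling, a plain cylinder 56 mm in diameter, 80 mm long, about 90 g, lying in a cradle of the beige tray. Origin at its centre (half-way up and along), 32 mm above the table at the start; its y axis is the level cylinder axis, and it may roll about it.
- small_coupling: Short black plastic pipe coupling, a plain cylinder 42 mm in diameter, 80 mm long, about 60 g, lying in another cradle of the tray. Origin at its centre (half-way up and along), 25 mm above the table at the start; its y axis is the level cylinder axis.
- long_pipe: Bystander: black pipe piece 42 mm in diameter, 150 mm long, in the remaining cradle; too long for the chute. Origin at its centre, y its axis. The fixed beige tray is 348 x 198 mm, floor 4 mm thick, rim 14 mm high, with three parallel cradles 105 mm apart in any order; nubs 10 mm high hold each piece by its ends, leaving the middle 50 mm free.
Mind the look-alikes: they are no part of the job. What is shaped like the large_coupling but blue or brown is not meant.

How it is judged (in metres and radians):
On the way:
1. the large coupling lies across the chute against the gate (x of large_coupling in the frame of chute between -0.145 and -0.113 m and y of large_coupling in the frame of chute between -0.03 and 0.03 m and z of large_coupling in the frame of chute between 0.03 and 0.09 m and angle between the y axis of large_coupling and the y axis of chute, either way round below 0.3 rad and linear speed of large_coupling below 0.03 m/s), for 0.2 s.
At the end, for the whole second after the job is handed in: Both couplings lie at rest across the chute (within 0.3 rad), in it: the large one against the gate (its centre no more than about 10 mm up the chute from there), the small one directly behind it (within about 12 mm of touching it) (all of step 1 and x of small_coupling in the frame of chute between -0.1 and -0.062 m and y of small_coupling in the frame of chute between -0.03 and 0.03 m and z of small_coupling in the frame of chute between 0.03 and 0.09 m and angle between the y axis of small_coupling and the y axis of chute, either way round below 0.3 rad and linear speed of small_coupling below 0.03 m/s).
It fails at once if the long pipe piece is moved by more than 30 mm (distance of long_pipe from where it was at the start of the episode above 0.03 m).
It also fails if it takes over 58 s, if anything falls off the work surface, if the arm or the gripper's body presses on something with over 40 N, if the wrist force passes 120 N, or if a joint passes its speed limit or range.

## Working session

There is one attempt and no reset: what is moved stays moved. The work goes in short steps, Python scripts to look and compute and a tool call to move; the robot and the scene stay as the last step left them, time stands still between calls to the robot, and variables do not carry over. Pictures are saved under pics/ and viewed, and the job is handed in when it is done.

Besides the shell and the picture viewer there is one more tool, called after ">>>" by a JSON object that holds its "op" and its "data", one argument or row to a line. drive_tool: Moves the arm, as the interface text tells. Its arguments: {"type":"object","properties":{"series":{"type":"string"},"squeeze":{"type":"number"}},"required":["series"]}

```bash
ls; mkdir -p pics; python3 - <<'E'
from plant import get_state, snapshot, tip_reach
import cv2,numpy as np
print(get_state()); print(tip_reach)
for n in ("top","scene"):
    s=snapshot(n); cv2.imwrite(f"pics/{n}0.png",s["img"][:,:,::-1]); np.savez(f"pics/{n}0.npz",**s)
    print(n,s["fx"],s["fy"],s["cx"],s["cy"],np.round(s["world_from_camera"],3).tolist())
E
```

```text
pics
{'t': 0.0, 'joint_positions': array([ 1.12401547e+00,  2.76513318e-01,  1.50608166e+00,  1.61286546e-05,
        1.36070949e+00, -1.21038917e-01]), 'qvel': array([-0.00089133,  0.00014005,  0.00124219,  0.00053926,  0.00030622,
        0.00108652]), 'joint_torque': array([ 1.41887558e-03, -4.04590702e+01, -2.37230283e+01,  7.05390377e-02,
        3.45630327e-02, -1.29201881e-04]), 'position': array([183.79922303, 544.27931414, 223.67181327]), 'eef_rot': array([-2.47317817e-04,  1.62153455e-01,  9.86765182e-01, -8.19430125e-04]), 'ft_force': array([0.23697738, 0.12109619, 0.86165147]), 'ft_torque': array([-0.02494027,  0.00979134, -0.0449615 ]), 'finger_gap': 94.1972085296634}
19.0
top 602.974863592093 602.974863592093 319.11384233301874 245.5960877588889 [[0.014, -0.981, 0.194, 255.49], [-1.0, -0.018, -0.019, 97.917], [0.022, -0.193, -0.981, 1302.638], [0.0, 0.0, 0.0, 1.0]]
scene 610.1445080267938 610.1445080267938 326.1403738422577 231.91620030903303 [[0.64, 0.544, -0.542, 1051.162], [0.768, -0.463, 0.442, -366.24], [-0.011, -0.7, -0.714, 823.011], [0.0, 0.0, 0.0, 1.0]]
```

View pics/top0.png

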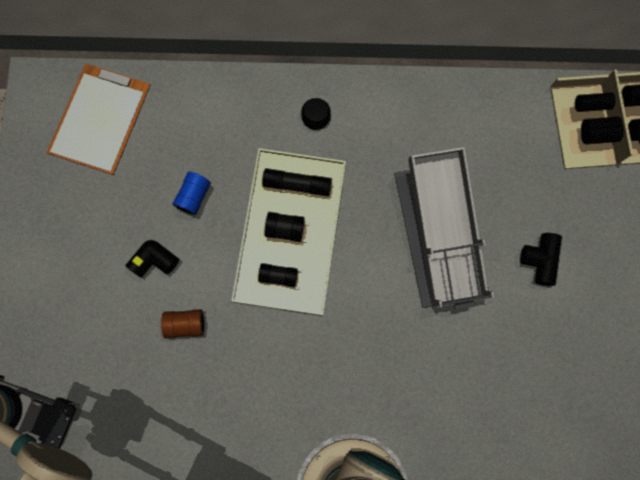

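View pics/scene0.png

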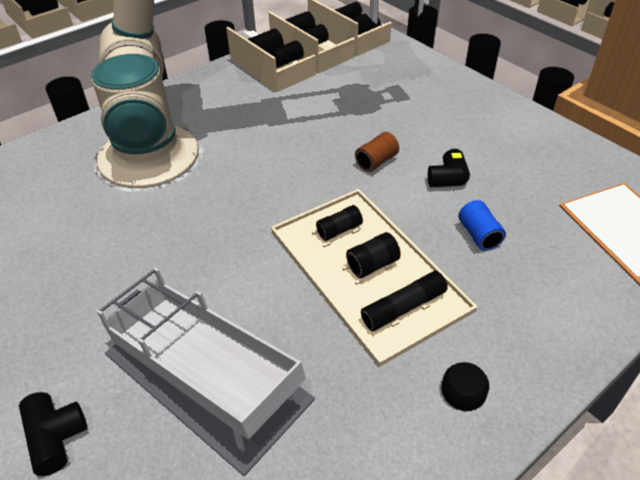

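The top view shows these black items that could be mistaken for the target:
- Tray middle (285,227): thick and short, so this is the large coupling.
- Tray near (278,275): thin and short, so this is the small coupling.
- Tray far (297,182): the long pipe.
- Not meant: blue (191,193), brown (183,324), bin pieces (595,102) and (602,130), cap (315,113), elbow (152,257) and tee (545,258).

The chute's wired low end is at (458,280) and its open upper end is at (437,160). Next I'll measure and take a close crop.

```bash
cat > h.py <<'E'
import numpy as np,cv2
from scipy.optimize import least_squares
def load(f): return dict(np.load(f))
def cloud(s):
    v,u=np.mgrid[:480,:640]; z=s["range_z"].astype(float)
    P=np.stack([(u-s["cx"])/s["fx"]*z,(v-s["cy"])/s["fy"]*z,z],-1)
    T=s["world_from_camera"]; W=P@T[:3,:3].T+T[:3,3]; W[z==0]=np.nan
    return W
def proj(s,p):
    T=s["world_from_camera"]; c=(np.atleast_2d(p)-T[:3,3])@T[:3,:3]
    return np.c_[c[:,0]/c[:,2]*s["fx"]+s["cx"],c[:,1]/c[:,2]*s["fy"]+s["cy"]]
E
python3 - <<'E'
from h import *
t=load("pics/top0.npz"); sc=load("pics/scene0.npz")
W=cloud(t);V=cloud(sc)
def an(W,img,name,c,R=50):
    m=(img.max(-1)<70)&(W[...,2]>8)&(W[...,2]<80)&(np.hypot(W[...,0]-c[0],W[...,1]-c[1])<R)
    n,l,st,ce=cv2.connectedComponentsWithStats(m.astype(np.uint8))
    k=1+np.argmax(st[1:,4]); p=W[l==k]
    r=cv2.minAreaRect(p[:,:2].astype(np.float32))
    print(name,len(p),"rect",np.round(r[0],1),np.round(r[1],1),round(r[2],1),"zmax",np.percentile(p[:,2],[50,98]).round(1))
    return p
for nm,px,R in (("large",(227,285),52),("small",(275,278),50),("long",(182,297),85)):
    c=W[px]; print(nm,c.round(1))
    a=an(W,t["img"],nm+" top",c,R); b=an(V,sc["img"],nm+" scene",c,R)
print("table z",np.nanmedian(W[350:400,300:400,2]),np.nanmedian(V[400:440,330:400,2]))
for px in [(150,412),(149,465),(305,432),(296,490),(160,437),(200,445),(230,450),(240,452)]:
    print(px,W[px].round(1))
a=cv2.resize(t["img"][140:320,220:360],None,fx=4,fy=4)[:600,:,::-1]; 
b=cv2.resize(t["img"][140:320,395:505],None,fx=3.3,fy=3.3)[:,:,::-1]
cv2.imwrite("pics/cropA.png",cv2.resize(a,None,fx=.99,fy=.99)); cv2.imwrite("pics/cropB.png",b)
E
```

```text
large [538.9 146.3  63.2]
large top 925 rect [544.8 148.2] [80.5 52.5] 82.0 zmax [55.9 63.3]
large scene 1477 rect [551.  147.2] [80.3 53.4] 78.6 zmax [52.1 62.5]
small [439.4 159.2  44.5]
small top 694 rect [441.6 160.3] [80.8 39. ] 82.4 zmax [42.4 49.1]
small scene 910 rect [447. 159.] [80.2 39.1] 79.1 zmax [40.  48.6]
long [643.3 123.5  46.3]
long top 1215 rect [647.3 124.5] [149.6  38.3] 82.7 zmax [42.4 49.6]
long scene 2108 rect [653.9 123.1] [151.7  41.3] 80.2 zmax [42.4 48.7]
table z 0.6688405743591375 1.2882117635224404
(150, 412) [ 739.6 -136.5   -1.7]
(149, 465) [ 743.3 -257.3    2.1]
(305, 432) [ 385.2 -172.5    7.4]
(296, 490) [ 397.2 -274.2   89. ]
(160, 437) [ 686.2 -173.9   85.1]
(200, 445) [ 603.3 -192.8   67.6]
(230, 450) [ 541.7 -205.5   51.4]
(240, 452) [ 520.8 -210.2   47.4]
```

View pics/cropA.png

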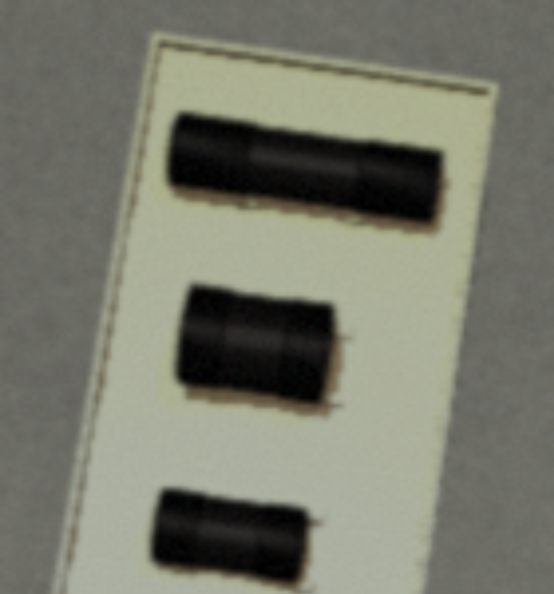

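View pics/cropB.png

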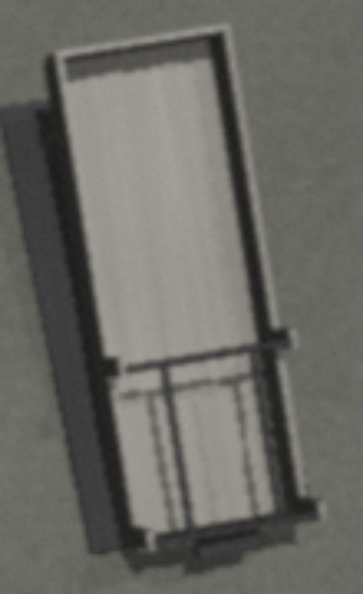

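The crop confirms the thick short piece in the middle cradle is the large coupling and the thin short one is the small. Now for precise fits of the couplings and the chute.

```bash
cat >> h.py <<'E'
def seg(W,img,c,R,zlo=8):
    m=(img.max(-1)<75)&(W[...,2]>zlo)&(W[...,2]<120)&(np.hypot(W[...,0]-c[0],W[...,1]-c[1])<R)
    n,l,st,ce=cv2.connectedComponentsWithStats(m.astype(np.uint8))
    return W[l==1+np.argmax(st[1:,4])]
def cyl(p,r,L,c0,th0):
    # level axis: th = angle of axis in xy
    def f(q):
        a=np.array([np.cos(q[3]),np.sin(q[3]),0]); d=p-q[:3]; s=d@a
        rad=np.linalg.norm(d-np.outer(s,a),axis=1)-r
        return rad
    g=lambda q: f([*q[:2],q[2],q[3]])
    q0=np.array([*c0,th0])
    o=least_squares(g,q0,loss="soft_l1",f_scale=2,x_scale=[10,10,10,.1])
    q=o.x.copy(); a=np.array([np.cos(q[3]),np.sin(q[3]),0]); s=(p-q[:3])@a
    ok=abs(f(q))<4; lo,hi=np.percentile(s[ok],[.5,99.5]); q[:3]+=a*(lo+hi)/2
    return q,np.std(f(q)[ok]),hi-lo
E
python3 - <<'E'
from h import *
t=load("pics/top0.npz"); sc=load("pics/scene0.npz")
W=cloud(t);V=cloud(sc)
for nm,c,R,r,L,zc in (("large",(543,147),55,28,80,32),("small",(440,160),50,21,80,25),("long",(646,124),85,21,150,25)):
    for n,X,s in (("top",W,t),("scene",V,sc)):
        q,sd,l=cyl(seg(X,s["img"],c,R),r,L,(*c,zc),np.deg2rad(-98+180))
        print(nm,n,q[:3].round(1),np.rad2deg(q[3]).round(2),round(sd,2),round(l,1))
# chute: floor plane
for n,X in (("top",W),("scene",V)):
    # rough axis along from low(460,-222) to high (700,-175)
    o=np.array([560,-200.]); 
    th=np.deg2rad(12)
    for it in range(4):
        a=np.array([np.cos(th),np.sin(th)]); b=np.array([-a[1],a[0]])
        d=X[...,:2]-o; x=d@a; y=d@b
        # floor
        m=(abs(y)<40)&(x>-30)&(x<110)&(X[...,2]>25)&(X[...,2]<100)
        p=X[m]; A=np.c_[p[:,:2]-o,np.ones(len(p))]; z=p[:,2]
        k=np.ones(len(p),bool)
        for _ in range(5):
            co=np.linalg.lstsq(A[k],z[k],rcond=None)[0]; k=abs(z-A@co)<4
        th2=np.arctan2(co[1],co[0])
        # wall tops: points 27..45 above floor
        h=X[...,2]-(co[0]*d[...,0]+co[1]*d[...,1]+co[2])
        w=(h>28)&(h<42)&(abs(y)<75)&(abs(x)<150)
        # line fits each wall
        res=[]
        for sgn in (1,-1):
            ww=w&(sgn*y>40)&(x>-40)&(x<130)
            pf=np.polyfit(x[ww],y[ww],1); 
            res.append((pf,ww.sum()))
        dth=np.mean([np.arctan(r[0][0]) for r in res])
        ymid=np.mean([np.polyval(r[0],0) for r in res])
        o=o+b*ymid; th+=dth
    print(n,"th",np.rad2deg(th),"floor grad dir",np.rad2deg(th2),"slope",np.rad2deg(np.arctan(np.hypot(co[0],co[1]))),[ (r[0].round(3),r[1]) for r in res])
    # x end: upper edge end of walls
    d=X[...,:2]-o; x=d@a; y=d@b
    w=(h>28)&(h<42)&(abs(y)<60)&(x<200)&(x>100)
    print(" o",o,"floor z at o",co[2],"xmax walls",np.percentile(x[w],[90,99,99.8]))
    w=(h>28)&(h<80)&(abs(y)<60)&(x>-200)&(x<-60); print("xmin",np.percentile(x[w],[.2,1,10]))
    # floor 63 -> load point x=50: z= 20+ (x+150)*tan12
    xc=(63-co[2])/np.tan(np.deg2rad(12)); print(" load at x_local",xc,"world",o+a*xc,"origin",o+a*(xc-50))
E
```

```text
large top [547.5 148.1  31.7] 82.47 1.77 79.0
large scene [545.4 148.4  33. ] 81.85 1.55 77.2
small top [443.1 160.3  24.6] 82.43 1.83 79.2
small scene [441.3 160.   25.9] 81.78 1.6 77.0
long top [650.4 124.1  24.9] 82.23 1.73 147.9
long scene [648.5 124.3  25.8] 82.37 1.42 147.5
top th 10.877137181744239 floor grad dir 9.961618798606295 slope 11.811299988721512 [(array([1.0000e-03, 5.3893e+01]), np.int64(237)), (array([-1.0000e-03, -5.3893e+01]), np.int64(266))]
 o [ 558.60163557 -193.42045132] floor z at o 55.91483253399884 xmax walls [136.28250178 137.52299822 138.41329494]
xmin [-185.18495565 -184.2517646  -175.48809176]
 load at x_local 33.333092191246216 world [ 591.33586841 -187.13037696] origin [ 542.23416394 -196.56555675]
scene th 10.805986833332593 floor grad dir 10.799257593044283 slope 11.984574041914092 [(array([ 0.   , 53.872]), np.int64(515)), (array([ -0.   , -53.872]), np.int64(525))]
 o [ 558.54339969 -193.14934545] floor z at o 56.143701569175846 xmax walls [137.88213178 138.98800863 139.16345812]
xmin [-185.23022135 -183.21469546 -173.53923825]
 load at x_local 32.256348037225195 world [ 590.22776739 -187.10179782] origin [ 541.11438409 -196.47599545]
```

Both cameras agree to about 2 mm:
- Large coupling: (546.5, 148.2), axis at 82°.
- Small coupling: (442, 160), axis at 82°.
- Chute: origin (541.5, -196.5), yaw 10.85°, so the load point is at about (590.7, -187.1, 63).

The jaws point at 71.35° now and need -7.85°. I'm moving towards the large coupling.

>>> {"op": "drive_tool", "data": {
  "series": "18 -20 -2 0 0 -0.069 1;18 -20 -2 0 0 -0.069 1;18 -20 -2 0 0 -0.069 1;18 -20 -2 0 0 -0.069 1;18 -20 -2 0 0 -0.069 1;18 -20 -2 0 0 -0.069 1;18 -20 -2 0 0 -0.069 1;18 -20 -2 0 0 -0.069 1;18 -20 -2 0 0 -0.069 1;18 -20 -2 0 0 -0.069 1",
  "squeeze": 20
}}

```text
t: 1.1
position: [364.4, 343.7, 204.1]
eef_rot: [-0.0, 0.488, 0.873, -0.0]
ft_force: [-0.1, -0.2, -0.1]
finger_gap: 94.1
```

>>> {"op": "drive_tool", "data": {
  "series": "18 -20 -3 0 0 -0.069 1;18 -20 -3 0 0 -0.069 1;18 -20 -3 0 0 -0.069 1;18 -20 -3 0 0 -0.069 1;18 -20 -3 0 0 -0.069 1;18 -20 -3 0 0 -0.069 1;18 -20 -3 0 0 -0.069 1;18 -20 -3 0 0 -0.069 1;18 -20 -3 0 0 -0.069 1;18 -16 -3 0 0 -0.069 1"
}}

```text
t: 2.1
position: [544.4, 147.5, 173.9]
eef_rot: [-0.0, 0.754, 0.657, -0.0]
ft_force: [0.4, -0.2, -0.9]
finger_gap: 94.2
```

>>> {"op": "drive_tool", "data": {
  "series": "1 0.5 -15 0 0 0 1;1 0 -15 0 0 0 1;0 0 -15 0 0 0 1;0 0 -15 0 0 0 1;0 0 -15 0 0 0 1;0 0 -15 0 0 0 1;0 0 -15 0 0 0 1;0 0 -12 0 0 0 1;0 0 -10 0 0 0 1;0 0 -9 0 0 0 1"
}}

```text
t: 3.1
position: [546.0, 149.3, 37.7]
eef_rot: [-0.0, 0.753, 0.658, -0.0]
ft_force: [0.2, 0.7, -0.9]
finger_gap: 93.7
```

>>> {"op": "drive_tool", "data": {
  "series": "0 0 0 0 0 0 0.3;0 0 0 0 0 0 0;0 0 0 0 0 0 -0.2;0 0 0 0 0 0 -0.4;0 0 0 0 0 0 -0.6;0 0 0 0 0 0 -0.6;0 0 0 0 0 0 -0.6;0 0 0 0 0 0 -0.6;0 0 0 0 0 0 -0.6;0 0 0 0 0 0 -0.6"
}}

```text
t: 4.1
position: [546.9, 149.3, 39.0]
eef_rot: [0.001, 0.753, 0.658, 0.001]
ft_force: [1.8, -0.3, 4.1]
finger_gap: 55.3
```

Gripped, with a gap of 55.3 against the 56 mm diameter. Lifting.

>>> {"op": "drive_tool", "data": {
  "series": "0 0 6 0 0 0 -0.6;0 0 14 0 0 0 -0.6;0 0 16 0 0 0 -0.6;0 0 16 0 0 0 -0.6;0 0 16 0 0 0 -0.6;0 0 16 0 0 0 -0.6;0 0 16 0 0 0 -0.6;0 0 16 0 0 0 -0.6;0 0 16 0 0 0 -0.6;0 0 10 0 0 0 -0.6"
}}

```text
t: 5.1
position: [545.2, 149.4, 181.2]
eef_rot: [-0.0, 0.753, 0.658, -0.0]
ft_force: [-0.1, -1.0, 0.7]
finger_gap: 55.5
```

```bash
python3 - <<'E'
from plant import get_state, snapshot
from h import *
s=snapshot("scene"); cv2.imwrite("pics/s1.png",s["img"][:,:,::-1]); st=get_state(); print(st["position"],st["eef_rot"],st["ft_force"],st["finger_gap"])
E
```

```text
[546.23380814 149.4683206  182.53357922] [4.02654188e-04 7.53159865e-01 6.57836952e-01 7.74010523e-04] [ 1.32086564 -0.3151095   0.70155886] 55.61456296438293
```

View pics/s1.png

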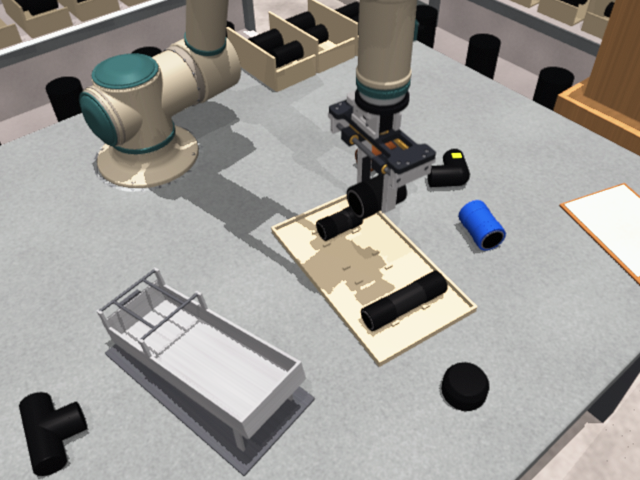

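The picture shows the large coupling hanging level in the jaws at (375,195), with the long pipe untouched at (405,300). Carrying it to the chute.

>>> {"op": "drive_tool", "data": {
  "series": "2 -15 0 0 0 0.02 -0.6;4 -30 0 0 0 0.033 -0.6;4 -34 0 0 0 0.034 -0.6;4 -34 0 0 0 0.034 -0.6;4 -34 0 0 0 0.034 -0.6;4 -34 0 0 0 0.034 -0.6;4 -34 0 0 0 0.034 -0.6;4 -34 0 0 0 0.034 -0.6;4 -34 0 0 0 0.034 -0.6;4 -30 0 0 0 0.033 -0.6"
}}

```text
t: 6.15
position: [583.2, -165.0, 179.4]
eef_rot: [-0.001, 0.637, 0.771, -0.0]
ft_force: [0.5, 0.8, -0.4]
finger_gap: 55.7
```

>>> {"op": "drive_tool", "data": {
  "series": "3 -14 0 0 0 0.003 -0.6;3 -8 0 0 0 0 -0.6;1 -2 -8 0 0 0 -0.6;0 0 -10 0 0 0 -0.6;0 0 -10 0 0 0 -0.6;0 0 -10 0 0 0 -0.6;0 0 -10 0 0 0 -0.6;0 0 -5 0 0 0 -0.6;0 0 0 0 0 0 -0.6;0 0 0 0 0 0 -0.6"
}}

```text
t: 7.15
position: [591.2, -187.7, 127.6]
eef_rot: [0.0, 0.636, 0.772, 0.0]
ft_force: [-0.3, 0.1, -1.0]
finger_gap: 55.5
```

```bash
python3 - <<'E'
from plant import get_state, snapshot
from h import *
s=snapshot("scene"); cv2.imwrite("pics/s2.png",s["img"][:,:,::-1]); st=get_state(); print(st["position"],st["eef_rot"],st["ft_force"],st["finger_gap"])
q=st["eef_rot"]; print("jaw yaw",2*np.degrees(np.arctan2(q[2],q[1]))-90)
E
```

```text
[ 591.40253203 -187.85744744  127.89040758] [4.46502196e-04 6.36056775e-01 7.71642119e-01 1.43592848e-04] [ 0.10103606  0.32769905 -0.55692522] 55.69760843976425
jaw yaw 11.003174387968429
```

View pics/s2.png

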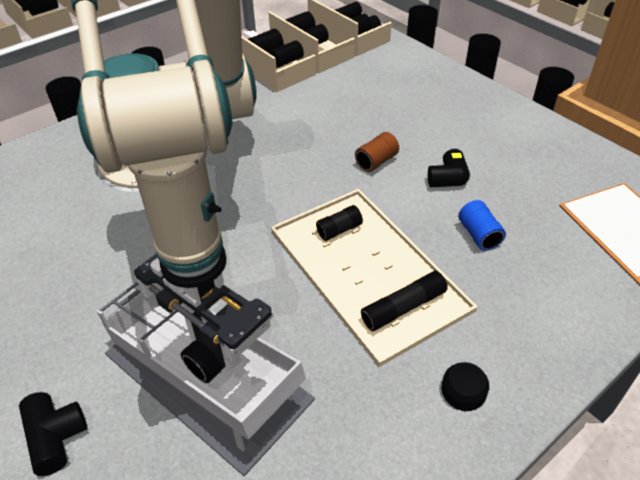

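The picture shows the coupling at (205,358), across the chute's open part and inside the walls. Jaw yaw is 11°. Lowering it the rest of the way, releasing and lifting.

>>> {"op": "drive_tool", "data": {
  "series": "0 0 -7 0 0 0 -0.6;0 0 -7 0 0 0 -0.6;0 0 -6 0 0 0 -0.6;0 0 0 0 0 0 -0.6;0 0 0 0 0 0 0.3;0 0 0 0 0 0 0.4;0 0 0 0 0 0 0.6;0 0 0 0 0 0 0.8;0 0 0 0 0 0 0.8;0 0 3 0 0 0 0.8"
}}

```text
t: 8.2
position: [590.8, -187.6, 110.3]
eef_rot: [-0.0, 0.636, 0.772, -0.0]
ft_force: [-0.2, 0.8, 0.0]
finger_gap: 84.3
```

>>> {"op": "drive_tool", "data": {
  "series": "0 0 4 0 0 0 0.8;0 0 5 0 0 0 0.8;0 0 6 0 0 0 0.8;0 0 8 0 0 0 0.8;0 0 10 0 0 0 0.8;0 0 14 0 0 0 0.8;0 0 15 0 0 0 0.8;0 0 15 0 0 0 0.8;0 0 0 0 0 0 0.8;0 0 0 0 0 0 0.8"
}}

```text
t: 9.2
position: [591.1, -187.8, 187.9]
eef_rot: [0.0, 0.636, 0.772, 0.0]
ft_force: [0.0, 0.3, -0.7]
finger_gap: 85.0
```

```bash
python3 - <<'E'
from plant import get_state, snapshot
from h import *
s=snapshot("scene"); cv2.imwrite("pics/s3.png",s["img"][:,:,::-1]); st=get_state(); print(st["t"],st["position"],st["ft_force"],st["finger_gap"])
E
```

```text
9.25 [ 590.74164327 -187.56348068  187.1802109 ] [-0.55185982  0.0892943   0.53221421] 84.48585186036289
```

View pics/s3.png

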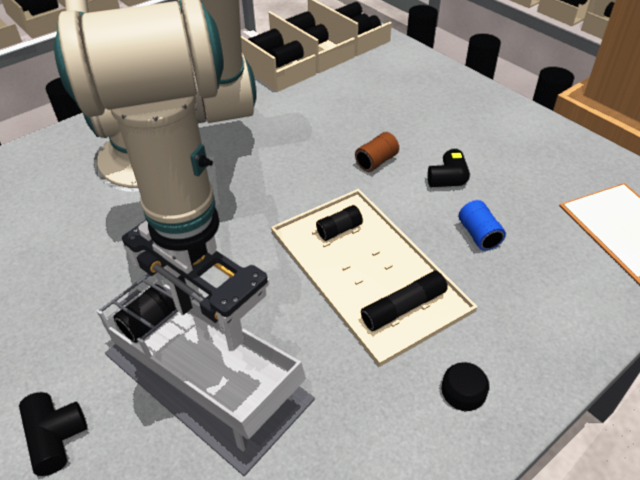

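The large coupling is now at (145,312), under the wires at the gate. I'll move over the small one and check the gate pose from there.

>>> {"op": "drive_tool", "data": {
  "series": "-6 15 0 0 0 -0.02 1;-12 28 0 0 0 -0.03 1;-15 35 0 0 0 -0.035 1;-15 35 0 0 0 -0.035 1;-15 35 0 0 0 -0.035 1;-15 35 0 0 0 -0.035 1;-15 35 0 0 0 -0.035 1;-15 35 0 0 0 -0.035 1;-15 35 0 0 0 -0.035 1;-15 35 -5 0 0 -0.035 1"
}}

```text
t: 10.25
position: [452.1, 136.5, 182.1]
eef_rot: [-0.0, 0.755, 0.656, -0.0]
ft_force: [0.1, -0.6, 0.5]
finger_gap: 93.8
```

>>> {"op": "drive_tool", "data": {
  "series": "-12 18 -10 0 0 0 1;-8 7 -14 0 0 0 1;0 0 -15 0 0 0 1;0 0 -15 0 0 0 1;0 0 -15 0 0 0 1;0 0 -15 0 0 0 1;0 0 -15 0 0 0 1;0 0 -14 0 0 0 1;0 0 0 0 0 0 1;0 0 0 0 0 0 1"
}}

```text
t: 11.25
position: [432.6, 160.2, 69.1]
eef_rot: [-0.0, 0.754, 0.657, -0.001]
ft_force: [-0.5, -0.2, 0.3]
finger_gap: 93.9
```

```bash
python3 - <<'E'
from plant import get_state, snapshot
from h import *
st=get_state(); q=st["eef_rot"]; print(st["t"],st["position"],st["finger_gap"],"yaw",2*np.degrees(np.arctan2(q[2],q[1]))-90)
o=np.array([541.5,-196.5]);th=np.deg2rad(10.85);R=np.array([[np.cos(th),np.sin(th)],[-np.sin(th),np.cos(th)]])
for n in("top","scene"):
    s=snapshot(n); cv2.imwrite(f"pics/{n}4.png",s["img"][:,:,::-1]); X=cloud(s)
    c=o+R.T@[-129,0]
    p=seg(X,s["img"],c,50,40); q,sd,l=cyl(p,28,80,(*c,55),th+np.pi/2)
    print(n,len(p),"chute xy",R@(q[:2]-o),"z",q[2],"axis rel y deg",np.degrees(q[3]-th)-90,sd,l)
E
```

```text
11.25 [432.62231669 160.19372436  69.12788184] 93.92475590799594 yaw -7.908454376269361
top 1341 chute xy [-126.66336319   -0.16246559] z 54.90531583891794 axis rel y deg 0.4786383029986183 2.077360852541843 80.0049818365112
scene 1092 chute xy [-124.75628029   10.17826775] z 53.7631722779722 axis rel y deg -0.7360773654634585 1.4320536026382387 57.658852123791235
```

View pics/scene4.png

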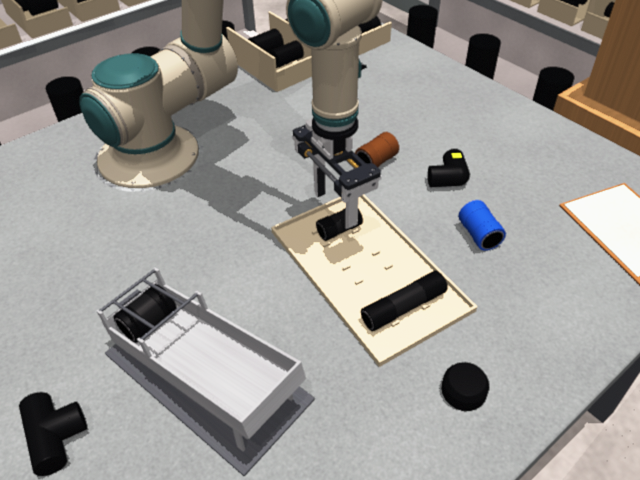

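The large coupling lies against the gate at x ≈ -126, y ≈ 0, less than 1° off square. The long pipe is unmoved at (405,300). The TCP is 9.5 mm short in x over the small one, so I'll correct that while still high, then descend.

>>> {"op": "drive_tool", "data": {
  "series": "5 0 0 0 0 0 1;4.5 0 0 0 0 0 1;0 0 0 0 0 0 1;0 0 -8 0 0 0 1;0 0 -8 0 0 0 1;0 0 -8 0 0 0 1;0 0 -8 0 0 0 1;0 0 -7 0 0 0 1;0 0 0 0 0 0 1;0 0 0 0 0 0 0.6"
}}

```text
t: 12.35
position: [442.4, 160.3, 30.2]
eef_rot: [-0.0, 0.754, 0.657, -0.0]
ft_force: [0.1, -0.0, -0.6]
finger_gap: 89.0
```

>>> {"op": "drive_tool", "data": {
  "series": "0 0 0 0 0 0 0.3;0 0 0 0 0 0 0;0 0 0 0 0 0 -0.2;0 0 0 0 0 0 -0.4;0 0 0 0 0 0 -0.6;0 0 0 0 0 0 -0.8;0 0 0 0 0 0 -0.8;0 0 0 0 0 0 -0.8;0 0 0 0 0 0 -0.8;0 0 0 0 0 0 -0.8"
}}

```text
t: 13.35
position: [442.6, 160.3, 30.5]
eef_rot: [0.0, 0.754, 0.657, 0.0]
ft_force: [0.0, -0.1, 1.0]
finger_gap: 41.4
```

>>> {"op": "drive_tool", "data": {
  "series": "0 0 6 0 0 0 -0.8;0 0 14 0 0 0 -0.8;0 0 16 0 0 0 -0.8;0 0 16 0 0 0 -0.8;0 0 16 0 0 0 -0.8;0 0 16 0 0 0 -0.8;0 0 16 0 0 0 -0.8;0 0 16 0 0 0 -0.8;0 0 16 0 0 0 -0.8;0 0 10 0 0 0 -0.8"
}}

```text
t: 14.35
position: [442.9, 160.4, 173.9]
eef_rot: [0.0, 0.754, 0.657, 0.001]
ft_force: [0.1, -0.1, -1.1]
finger_gap: 41.6
```

>>> {"op": "drive_tool", "data": {
  "series": "6 -15 0 0 0 0.02 -0.8;12 -28 0 0 0 0.033 -0.8;14 -34 0 0 0 0.034 -0.8;14 -34 0 0 0 0.034 -0.8;14 -34 0 0 0 0.034 -0.8;14 -34 0 0 0 0.034 -0.8;14 -34 0 0 0 0.034 -0.8;14 -34 0 0 0 0.034 -0.8;14 -34 0 0 0 0.034 -0.8;13 -30 0 0 0 0.033 -0.8"
}}

```text
t: 15.35
position: [571.8, -152.5, 172.2]
eef_rot: [-0.0, 0.638, 0.77, -0.0]
ft_force: [0.7, -0.3, -0.5]
finger_gap: 41.8
```

>>> {"op": "drive_tool", "data": {
  "series": "10 -20 0 0 0 0.005 -0.8;6 -10 0 0 0 0 -0.8;3 -5 0 0 0 0 -0.8;0 -2 -8 0 0 0 -0.8;0 0 -10 0 0 0 -0.8;0 0 -10 0 0 0 -0.8;0 0 -10 0 0 0 -0.8;0 0 -8 0 0 0 -0.8;0 0 0 0 0 0 -0.8;0 0 0 0 0 0 -0.8"
}}

```text
t: 16.35
position: [590.5, -187.6, 126.3]
eef_rot: [-0.0, 0.636, 0.771, 0.0]
ft_force: [0.3, -0.3, -0.3]
finger_gap: 41.1
```

```bash
python3 - <<'E'
from plant import get_state, snapshot
from h import *
s=snapshot("scene"); cv2.imwrite("pics/s5.png",s["img"][:,:,::-1]); st=get_state(); print(st["t"],st["position"],st["ft_force"],st["finger_gap"])
q=st["eef_rot"]; print("jaw yaw",2*np.degrees(np.arctan2(q[2],q[1]))-90)
E
```

```text
16.4 [ 590.81740619 -187.72247333  126.73397298] [-0.55448487  0.75774646  0.44857513] 41.553670349920516
jaw yaw 10.949433892923096
```

View pics/s5.png

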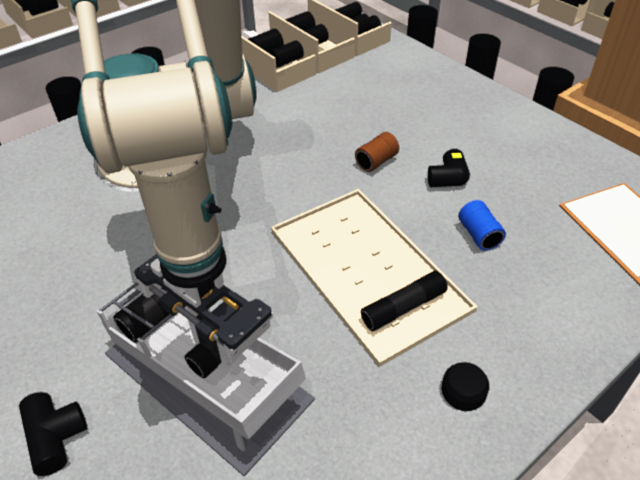

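The small coupling hangs across the chute at (203,360), and the large one is still at the gate at (135,320). Lowering to TCP 102, opening partway (uphill finger stays clear of the floor) and lifting.

>>> {"op": "drive_tool", "data": {
  "series": "0 0 -8 0 0 0 -0.8;0 0 -8 0 0 0 -0.8;0 0 -8 0 0 0 -0.8;0 0 0 0 0 0 -0.8;0 0 0 0 0 0 0;0 0 0 0 0 0 0.2;0 0 0 0 0 0 0.4;0 0 0 0 0 0 0.6;0 0 0 0 0 0 0.6;0 0 3 0 0 0 0.6"
}}

```text
t: 17.4
position: [590.3, -187.6, 105.3]
eef_rot: [-0.0, 0.636, 0.771, -0.0]
ft_force: [-0.4, 0.2, -0.1]
finger_gap: 74.8
```

>>> {"op": "drive_tool", "data": {
  "series": "0 0 4 0 0 0 0.6;0 0 5 0 0 0 0.6;0 0 6 0 0 0 0.6;0 0 8 0 0 0 0.6;0 0 10 0 0 0 0.6;0 0 14 0 0 0 0.6;0 0 15 0 0 0 0.6;0 0 15 0 0 0 0.6;0 0 10 0 0 0 0.6;0 0 0 0 0 0 0.6"
}}

```text
t: 18.4
position: [591.5, -188.1, 194.7]
eef_rot: [0.002, 0.636, 0.771, 0.001]
ft_force: [0.2, 0.1, -0.4]
finger_gap: 75.0
```

>>> {"op": "drive_tool", "data": {
  "series": "-6 15 0 0 0 0 0.6;-10 28 0 0 0 0 0.6;-10 30 0 0 0 0 0.6;-10 30 0 0 0 0 0.6;-10 30 0 0 0 0 0.6;-10 30 0 0 0 0 0.6;-10 30 0 0 0 0 0.6;-10 30 0 0 0 0 0.6;-5 15 0 0 0 0 0.6;0 0 0 0 0 0 0.6"
}}

```text
t: 19.4
position: [508.0, 52.1, 192.0]
eef_rot: [-0.001, 0.635, 0.772, -0.0]
ft_force: [0.5, 0.1, -0.6]
finger_gap: 75.3
```

```bash
python3 - <<'E'
from plant import get_state, snapshot
from h import *
st=get_state(); print(st["t"],st["position"],st["finger_gap"])
o=np.array([541.5,-196.5]);th=np.deg2rad(10.85);R=np.array([[np.cos(th),np.sin(th)],[-np.sin(th),np.cos(th)]])
for n in("top","scene"):
    s=snapshot(n); cv2.imwrite(f"pics/{n}6.png",s["img"][:,:,::-1]); X=cloud(s)
    L=(X[...,:2]-o)@R.T
    dark=(s["img"].max(-1)<75)&(X[...,2]>30)&(X[...,2]<100)&(abs(L[...,1])<48)
    for nm,r,x0,lo,hi in (("large",28,-127,-160,-104),("small",21,-80,-100,-45)):
        m=dark&(L[...,0]>lo)&(L[...,0]<hi); p=X[m]; c=o+R.T@[x0,0]
        q,sd,l=cyl(p,r,80,(*c,55),th+np.pi/2)
        print(n,nm,len(p),"chute xy",(R@(q[:2]-o)).round(1),"z",q[2].round(1),"axis deg",round(np.degrees(q[3]-th)-90,2),round(sd,2),round(l,1))
    p=seg(X,s["img"],(649,124),85); q,sd,l=cyl(p,21,150,(649,124,25),np.deg2rad(82)); print(n,"long",q[:3].round(1))
    u,v=proj(s,[*(o+R.T@[-60,0]),60])[0].astype(int)
    cv2.imwrite(f"pics/{n}6c.png",cv2.resize(s["img"][max(0,v-80):v+80,max(0,u-90):u+90],None,fx=3.5,fy=3.5)[:,:,::-1])
E
```

```text
19.4 [507.95519694  52.12489988 192.03228277] 75.34412131438283
top large 1164 chute xy [-126.    -0.3] z 54.7 axis deg 0.11 1.94 80.6
top small 767 chute xy [-75.6  -0.6] z 56.7 axis deg 0.28 1.86 79.0
top long [655.3 159.7  24.8]
scene large 1155 chute xy [-125.    -0.3] z 53.7 axis deg -0.47 1.5 78.5
scene small 1385 chute xy [-76.5  -0.7] z 57.6 axis deg -0.08 1.56 78.9
scene long [648.4 123.8  25.8]
```

View pics/scene6c.png

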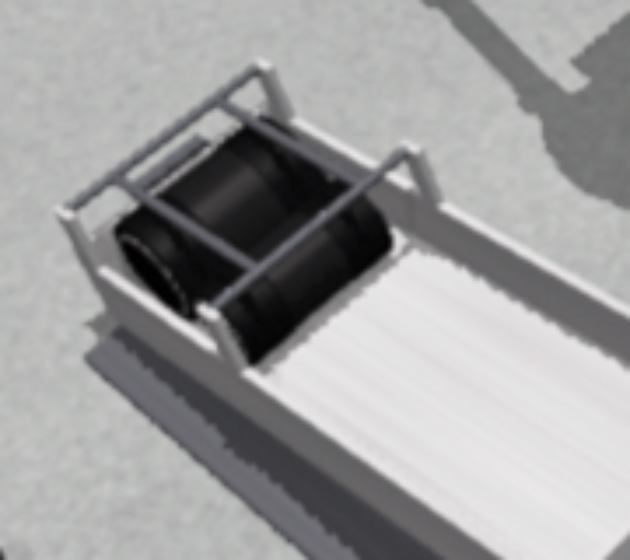

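View pics/top6c.png

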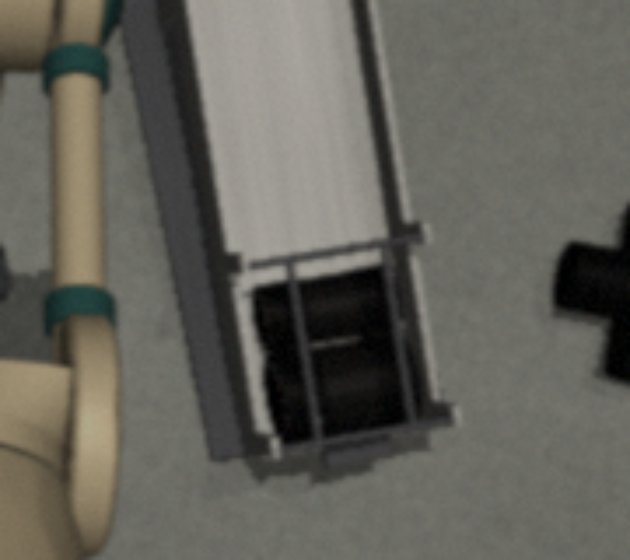

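Both couplings lie square in the chute, touching: the large at x ≈ -125.5 and the small at x ≈ -76, both at y ≈ -0.5. The long pipe is unmoved in the scene view. The top view's long-pipe fit is probably cut off by the arm. Handing in.

```bash
python3 -c "
from plant import sign_off
print(sign_off())"
```

```text
the job is handed in; nothing more can be done
None
```

I loaded the large coupling into the chute first and the small one second, and handed the job in at about 19.5 s; no verdict was reported. I let each go at the loading spot, and it rolled down by itself.

| Last check (chute frame) | x (mm) | y (mm) | z (mm) | Off square |
|---|---|---|---|---|
| Large coupling, against the gate | -126 (top) / -125 (scene) | -0.3 | 54–55 | under 0.5° |
| Small coupling, right behind it | -76 / -76.5 | -0.6 / -0.7 | 57–58 | under 0.3° |

- **Spacing:** both are inside the required ranges, and the centres are about 49 mm apart, so they are touching.
- **Long pipe:** the scene camera puts it at (648.4, 123.8), within about 0.5 mm of its start.
- **One disagreement:** the top camera's last long-pipe fit read (655, 160), which would be about 36 mm off. I put this down to the arm hiding part of the pipe in that view, but I did not take another top picture to confirm it.
- **Not checked separately:** I did not measure the couplings' speed. The two final pictures, 0.05 s apart, agree on where both lie to about 1 mm.

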